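Bin the rejected test tile in the pedal-lid shard bin

TASK

Throw the rust-orange test tile into the blue shard bin. Press the bin's pedal down until it meets its rest pad, slide it sideways under the red hold-open lip so that the lid stays up by itself, and let go; put the tile in; then free the pedal from the lip and ease it all the way back up so the lid closes without slamming. Never force the pedal (it takes a light push, 25 N at the very most), and leave the other tiles and the brush where they are.

Things in the scene. Friction and masses are not known exactly. Their poses are not given: they have to be found in the camera images.
- shard_bin: bench-top shard bin, blue on a black plinth, fixed to the table, 170 (x) x 190 (y) x 155 mm; origin under its centre. Its x axis points from the pedal side to the lid hinge side, y to the left as seen from the pedal. Inside 162 x 182 mm, floor 44 mm above the table. The open lid (182 mm long) stands more or less upright behind the far edge, at x = +94 mm
- bin_mouth (a point): centre of the bin's open top, at rim height, 155 mm above the table; axes as the bin
- tread_top (a point): on the upper face of the pedal's tread (black plate, 60 mm along the bin's x, 84 mm in y, 6 mm thick), at its centre, moving with it: 195 mm in front of the bin's centre, about 67 mm above the table at rest, 25 to 40 mm when pressed. A yellow rib stands on it along x, 56 mm long, 10 mm wide, 22 mm high; fingers can straddle it and press on the flat 37 mm at each side
- bracket (a point): point on the table in the bin's middle plane, 117 mm in front of its centre, where the hold-open bracket crosses under the pedal's steel bar: a rubber rest pad below the bar and, to the bin's left, a red lip above it on a post, about 36 mm high. Pad and lip are one piece set by hand: their common height differs from bin to bin (the pedal stops +-6 mm at the tread), so feel for the pad
- pedal (a joint): pedal angle, rad: 0 = up, grows as pressed; 0.20 to 0.29 on the pad, some 0.03 less when hanging under the lip. Hinge along the bin's y, 150 mm behind the tread, 20 mm up. The press at the tread takes 5 to 8 N; on the pad the force then rises steeply, by several N per mm
- treadle (a joint): sideways slide of the pedal, m: 0 = free position, 0.020 = fully under the lip (towards the bin's +y, left). It goes under only when pressed onto the pad or within 4 mm (at the tread) of it; higher the bar butts on the lip. Stiff, about 2 to 6 N, no spring. Let go there, it springs up some 5 mm and hangs under the lip; to free it press to the pad again and slide back, keeping hold
- lid (a joint): lid angle, rad: 0 = shut; linked to the pedal, 8.8 times the pedal angle; 1.4 to 2.3 when the pedal hangs under the lip. The pedal's spring slams it if the pedal is let go free
- test_tile_2: L-shaped test tile with a rust-orange upright face, 30 (x) x 34 (y) x 61 mm high, 50 g, standing on the table; origin at the centre of its underside. The upright plate is 8 mm thick and stands at its +x edge (x = 7 to 15 mm), 34 mm wide in y, from z = 9 to 61 mm; the foot is 8 mm thick
- test_tile_1: the same tile with a sea-green face; stays
- test_tile_3: the same tile with a dark blue face; stays
- bisque_bowl_1: unglazed bowl, 130 mm across, 63 mm high, origin under its centre; stays
- masking_tape: roll of masking tape lying flat, 104 mm across, 24 mm high; stays
- spray_gun: spray gun lying on its side, 154 x 164 x 34 mm; stays
- glazed_bowl: green glazed bowl, 102 mm across, 47 mm high; stays
- glaze_tub_gl2: tallest part of a group of four glaze tubs at the right of the table, 131 mm across, 189 mm high, with a smaller tub stacked on it up to 315 mm; two more stand 110 mm further right and 190 mm nearer the robot; stay
- glaze_brush: flat brush with a red handle, 211 mm long; stays

How it is judged:
On the way, in this order (a step that is already met when the one before it is completed fails the run):
1. the pedal is latched under the lip and, let go, the lid stands open by itself (value of joint lid above 1.3 rad and value of joint treadle above 0.012 m and contact force between the fingers and treadle below 0.3 N), for 0.3 s.
2. the orange tile lies in the bin, let go, with the lid still up (x of test_tile_2 in the frame of bin_mouth between -0.085 and 0.085 m and y of test_tile_2 in the frame of bin_mouth between -0.095 and 0.095 m and z of test_tile_2 in the frame of bin_mouth below -0.035 m and value of joint lid above 1.3 rad and contact force between the fingers and test_tile_2 below 0.1 N), for 0.2 s.
At the end, for the whole second after the job is handed in: the tile lies at rest inside the bin; the pedal is fully up (within 0.015 rad), slid back to the free side (within 6 mm) and the lid shut (within 0.12 rad) (x of test_tile_2 in the frame of bin_mouth between -0.085 and 0.085 m and y of test_tile_2 in the frame of bin_mouth between -0.095 and 0.095 m and z of test_tile_2 in the frame of bin_mouth below -0.035 m and value of joint lid below 0.12 rad and value of joint pedal below 0.015 rad and value of joint treadle below 0.006 m and linear speed of test_tile_2 below 0.02 m/s); the robot touches nothing.
It fails at once if the pedal is forced: more than 25 N between gripper fingers and pedal (contact force between the fingers and treadle above 25 N).
It fails at once if the lid slams: it falls faster than 4 rad/s in the lower part of its swing (under 1 rad) (value of joint lid below 1 rad and velocity of joint lid below -4 rad/s).
It fails at once if the lid is pushed or wedged by the robot (more than 5 N) (contact force between any of the arm, the fingers and lid above 5 N).
It fails at once if another tile or the brush is moved by more than 20 mm (distance of any of test_tile_1, test_tile_3, glaze_brush from where it was at the start of the episode above 0.02 m).
It also fails if it takes over 72 s, if anything falls off the work surface, if the arm or the gripper's body presses on something with over 40 N, if the wrist force passes 120 N, or if a joint passes its speed limit or range.

ROBOT

A 7-joint arm with a two-finger parallel gripper is mounted at the origin on a cart in front of the work surface, level with it; the furniture and walls round the work are solid. World frame = base frame: x ahead of the robot, y to its left, z up, the work surface at z = 0. Lengths are in m, angles in rad, forces in N, time in s.
With the tool pointing down it reaches from about 0.4 to 0.85 m from the base axis. Payload 4.5 kg.
Tool frame: the origin (TCP) lies midway between the tips of the shut fingers; the grasp point (between the pads) lies 19 mm behind it; z points along the fingers, x is the direction in which the jaws open and shut, and the axes are right-handed (so a half turn about z gives the same grasp; the last joint's range is limited). The gripper opens to 88 mm and grips with 3 to 60 N. Pads are 18 mm wide; open, the fingers measure 123 mm over their backs; the gripper's body (75 mm by 187 mm) begins 45 mm behind the grasp point.
Start: joints at [-1.081, 0.689, -0.195, 1.565, 0.157, 0.902, -0.215], TCP at [0.275, 0.561, 0.239] pointing down, gripper open.
Joint ranges: [-3.01, 3.01], [-0.46, 2.08], [-1.47, 1.51], [0.13, 2.56], [-1, 4.14], [0.04, 2.09], [-2.66, 2.66]. Speed limits (rad/s): [2.57, 2.57, 3.14, 3.14, 3.14, 3.14, 3.14].

INTERFACE

Orientations are given as a unit quaternion [x, y, z, w].
In Python, from cell import telemetry, vision, robot gives the robot as it stands.
- The arm moves only by the tool servo_tool, never from a script. Its argument "series" is a list of rows, each a list of 3 entries, a list of its own where there are three numbers: the shift along the tool's x, y, z in m, then the turn, a rotation vector about the tool's x, y, z in degrees, then the opening, from -1 (shut) to 1 (fully open). A call has 1 to 10 rows; each row is the pose to reach, as a shift and turn from the pose measured when the call began, along the tool's axes at that moment; what a row does not reach only later rows make up. A row lasts 1/8 s, in which the tool goes at most 62.5 mm and 10.7 degrees, less where a joint would pass 70% of its speed; a pose out of reach is approached as far as the arm can. A call with a gripper value outside its range is refused whole. The fingers move at their own pace and stop on an object; the grip force is fixed at half the most. Time passes only in rows, so rows that repeat a pose let the fingers close. It gives the time, the measured TCP pose, the force and the opening at its end, in the units of the state.
- telemetry.get_obs(): the state, without advancing time (a new reading comes with each control period).
- vision.grab_frame(name): name is "side" or "top"; returns a dict with "img" (400x640x3 uint8, blue, green, red), "K" (3x3 intrinsics, pixels), "k1" (the pictures are not rectified: a ray, as slopes to the right and down, at radius r is drawn at 1 + k1 r^2 times it, then the intrinsics apply), "R" (3x3) and "t" (3): a world point X has camera coordinates R X + t. Camera axes: x right, y down, z forward; pixel columns grow to the right and rows downward; lengths in m; the calibration is good to about 2 mm. A picture is of the moment at which its call begins. There is no depth.
- robot.job_done(): hands the job in, once; it reports no verdict.
Trained networks look in the newest picture that a camera, given by its name, has taken for a name from the list of things; names that differ only in an ending like _2 or _b are one class to them, and where a whole thing is asked for, a point or a joint stands for the part that bears it (a point fixed in the world has none). Each returns a list of dicts, best first, with "confidence" (0 to 1); they miss things now and then, are a little off and sometimes report something else, mostly with a low value. They report only what shows in the picture. A call takes as long as a camera call.
- vision.trace(query, camera): "pixels" (400x640 bool, what is visible of it) and "bbox" ([centre column, centre row, width, height] in pixels, round what is visible of it).
The state is a dict: "time": time; "qpos": joint angles; "joint_velocities": joint speeds; "tau": joint torques, N m; "ee_pos": TCP position; "ee_rot": TCP orientation; "ft_force": force on the tool from outside, world axes, zero at the start; "moment": the same for the moment, N m; "finger_gap": opening from 0.0 (shut) to 1.0 (fully open).
Only numpy, scipy, OpenCV 4.12 (cv2) and the standard library are available. Lean on these libraries where they do the work, as an engineer would, in place of code of your own. Each camera call takes 0.05 s, during which the arm holds its last target.

## Working session

There is one attempt and no reset: what is moved stays moved. The work goes in short steps, Python scripts to look and compute and a tool call to move; the robot and the scene stay as the last step left them, time stands still between calls to the robot, and variables do not carry over. Pictures are saved under pics/ and viewed, and the job is handed in when it is done.

Besides the shell and the picture viewer there is one more tool, called after "Request:" by a JSON object that holds its "method" and its "body". servo_tool: Moves the arm, as the interface text tells. Its arguments: {"type":"object","properties":{"series":{"type":"array","items":{"type":"array"}}},"required":["series"]}

```bash
ls; mkdir -p pics; cat > h.py <<'E'
import numpy as np,cv2
from cell import telemetry,vision,robot
from scipy.spatial.transform import Rotation as Rn
def save(f,name): cv2.imwrite('pics/'+name,f['img'])
def ray(f,u,v):
    K=f['K'];k=f['k1']
    x=(u-K[0][2])/K[0][0];y=(v-K[1][2])/K[1][1]
    rd=np.hypot(x,y);r=rd
    for _ in range(30): r=rd/(1+k*r*r)
    s=r/rd if rd>0 else 1
    d=np.array([x*s,y*s,1.]);R=np.array(f['R']);t=np.array(f['t'])
    return -R.T@t,R.T@d
def onz(f,u,v,z):
    o,d=ray(f,u,v);return o+d*(z-o[2])/d[2]
def proj(f,X):
    K=np.array(f['K']);c=np.array(f['R'])@np.array(X)+np.array(f['t']);x,y=c[:2]/c[2];r2=x*x+y*y;s=1+f['k1']*r2
    return np.array([K[0,0]*x*s+K[0,2]+K[0,1]*y*s,K[1,1]*y*s+K[1,2]])
def tri(f1,p1,f2,p2):
    o1,d1=ray(f1,*p1);o2,d2=ray(f2,*p2)
    A=np.c_[d1,-d2];s=np.linalg.lstsq(A,o2-o1,rcond=None)[0]
    a=o1+d1*s[0];b=o2+d2*s[1];return (a+b)/2,np.linalg.norm(a-b)
E
python3 - <<'E'
from h import *
np.set_printoptions(precision=4,suppress=True)
for c in('side','top'):
    f=vision.grab_frame(c);save(f,c+'0.png')
    print(c,np.array(f['K']).tolist(),f['k1'],-np.array(f['R']).T@f['t'],np.array(f['R'])[2])
    for q in('shard_bin','tread_top','test_tile_2','test_tile_1','glaze_brush','lid'):
        for r in vision.trace(q,c)[:4]: print(q,round(r['confidence'],2),np.round(r['bbox'],1))
print(telemetry.get_obs())
E
```

```text
pics
side [[422.82287139075345, 0.0, 322.74129130009686], [0.0, 422.82287139075345, 196.29543571914647], [0.0, 0.0, 1.0]] -0.06860368497360549 [-0.4965  0.8853  0.8163] [ 0.6998 -0.5403 -0.4674]
shard_bin 0.84 [332.4 184.7  71.3  67.3]
tread_top 0.62 [351.9 209.4  29.7   9.7]
test_tile_2 0.8 [261.9 263.6  12.9  23.4]
test_tile_2 0.7 [378.5 168.1  13.6  16.1]
test_tile_2 0.57 [305.6 243.8  12.9  15.1]
test_tile_2 0.44 [266.9 246.3  15.5  19.3]
test_tile_1 0.8 [261.9 263.6  12.9  23.4]
test_tile_1 0.7 [378.5 168.1  13.6  16.1]
test_tile_1 0.57 [305.6 243.8  12.9  15.1]
test_tile_1 0.44 [266.9 246.3  15.5  19.3]
glaze_brush 0.69 [267.1 298.4  21.7  47.9]
lid 0.94 [327.5 165.5  68.2  32.2]
top [[476.27463542665646, 0.0, 318.65102070052575], [0.0, 476.27463542665646, 207.38623586041354], [0.0, 0.0, 1.0]] -0.1444681704962842 [-0.0508  0.0263  1.508 ] [ 0.4011  0.0435 -0.915 ]
shard_bin 0.68 [225.2 242.2  16.7  19.9]
tread_top 0.62 [348.9 229.9  29.1  38.5]
test_tile_2 0.61 [224.7 241.6  16.6  18.4]
test_tile_2 0.47 [249.6 219.    9.6  14. ]
test_tile_2 0.42 [449.5 221.6  34.7  54.3]
test_tile_1 0.61 [224.7 241.6  16.6  18.4]
test_tile_1 0.47 [249.6 219.    9.6  14. ]
test_tile_1 0.42 [449.5 221.6  34.7  54.3]
glaze_brush 0.48 [464.6 183.5  29.5  16. ]
{'time': 0.7, 'qpos': array([-1.0812,  0.6891, -0.1946,  1.5653,  0.1573,  0.9025, -0.2151]), 'joint_velocities': array([-0.0003,  0.002 , -0.0001,  0.0001,  0.0008,  0.0016,  0.0011]), 'tau': array([  0.0002, -52.7364,  -1.2668, -15.3717,  -0.0519,  -0.0009,
         0.    ]), 'ee_pos': array([0.2751, 0.5613, 0.2388]), 'ee_rot': array([ 0.8486,  0.5291,  0.0001, -0.0001]), 'ft_force': array([0.4683, 0.1484, 0.1875]), 'moment': array([-0.0369,  0.0429, -0.048 ]), 'finger_gap': 1.0033129117644939}
```

```bash
python3 -c "
import cv2
for c,(x,y,w,h) in dict(side=(200,110,240,230),top=(190,100,300,200)).items():
    im=cv2.imread(f'pics/{c}0.png');s=min(800/w,600/h)
    cv2.imwrite(f'pics/{c}0z.png',cv2.resize(im[y:y+h,x:x+w],None,fx=s,fy=s,interpolation=cv2.INTER_CUBIC))
"
```

```text
(no output)
```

View pics/side0.png

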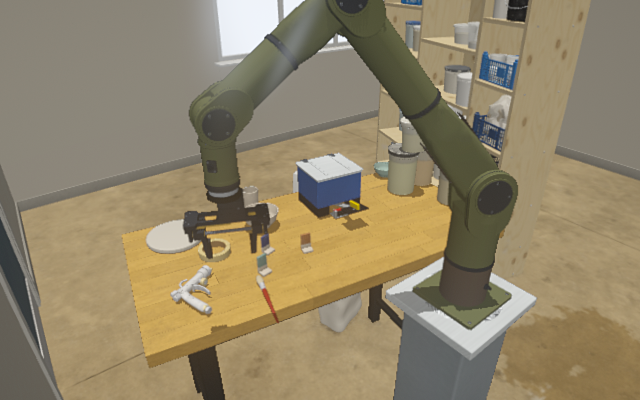

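View pics/top0.png

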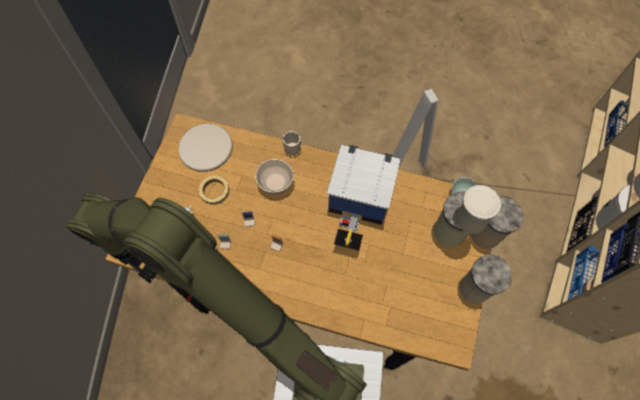

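View pics/side0z.png

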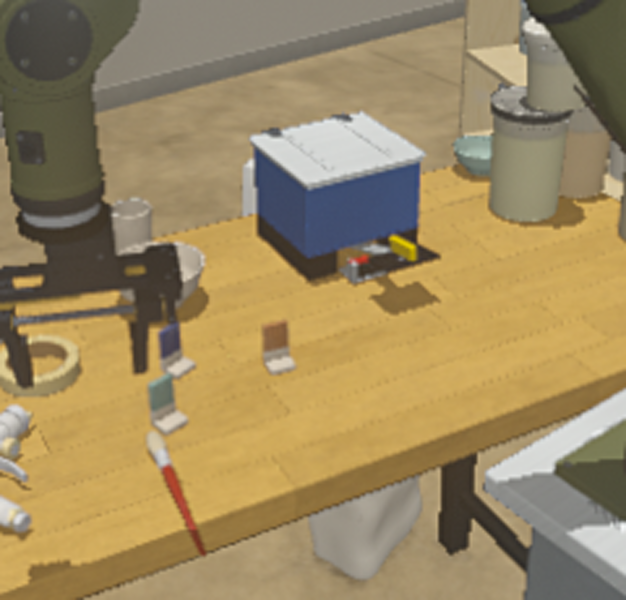

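View pics/top0z.png

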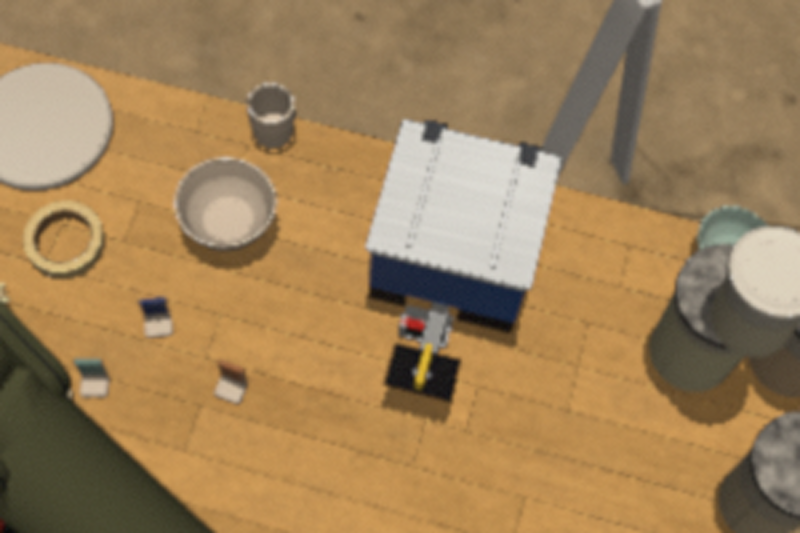

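```bash
cat > loc.py <<'E'
from h import *
from scipy.optimize import least_squares
np.set_printoptions(precision=4,suppress=True)
fs={c:vision.grab_frame(c) for c in('side','top')}
T=lambda u,v:(190+u/2.6667,100+v/2.6667)
S=lambda u,v:(200+u/2.6087,110+v/2.6087)
def fit(pts,x0,extra=0):
    def res(p):
        c,s=np.cos(p[2]),np.sin(p[2]);r=[]
        for cam,uv,X in pts:
            X=X(p) if callable(X) else X
            W=[p[0]+c*X[0]-s*X[1],p[1]+s*X[0]+c*X[1],X[2]]
            r+=list(proj(fs[cam],W)-uv)
        return r
    o=least_squares(res,x0,loss='soft_l1');print(o.x,np.degrees(o.x[2]),'\n',np.round(np.array(res(o.x)).reshape(-1,2),1).tolist());return o.x
E
python3 - <<'E'
from loc import *
# tread, top & side
h=.067
g=onz(fs['top'],*T(424,373),h);print('tread',g)
pts=[('top',T(395,347),(-.165,.042,h)),('top',T(460,360),(-.165,-.042,h)),('top',T(450,398),(-.225,-.042,h)),('top',T(386,383),(-.225,.042,h)),
 ('side',S(438,256),(-.225,-.042,h)) ]
lidz=lambda a,b:(lambda p:(a,b+p[4]*0,p[3]))
pts+=[('top',T(x,y),(lambda p,a=a,b=b:(a*p[4],b*p[5],p[3]))) for x,y,a,b in[(370,248,-1,1),(530,285,-1,-1),(559,157,1,-1),(404,123,1,1)]]
pts+=[('side',S(x,y),(lambda p,a=a,b=b:(a*p[4],b*p[5],p[3]))) for x,y,a,b in[(304,186,-1,1),(424,155,-1,-1),(250,137,1,1),(360,113,1,-1)]]
fit(pts,[g[0]+.195,g[1],0,.16,.087,.095])
# tile
g=onz(fs['top'],*T(228,392),.008);print('tile',g)
pts=[('top',T(221,362),(.015,.017,.061)),('top',T(245,371),(.015,-.017,.061)),('top',T(214,394),(-.015,.017,.008)),('top',T(237,404),(-.015,-.017,.008)),
('side',S(263,326),(.015,.017,.061)),('side',S(287,320),(.015,-.017,.061)),('side',S(266,372),(-.015,.017,.008)),('side',S(294,367),(-.015,-.017,.008))]
fit(pts,[g[0],g[1],0])
E
```

```text
tread [ 0.4792 -0.0154  0.067 ]
[ 0.6714 -0.043  -0.1496  0.1572  0.0891  0.0973] -8.568956178370339 
 [[0.1, -1.7], [0.9, -0.2], [0.3, 2.6], [-1.2, 1.6], [1.6, 1.1], [-0.4, -1.1], [0.0, 0.1], [0.2, 0.0], [0.6, -1.1], [0.3, -0.6], [-0.5, 0.1], [-0.7, 1.1], [-0.3, 0.8]]
tile [0.4468 0.2233 0.008 ]
[ 0.4505  0.2214 -0.3502] -20.06217076158964 
 [[-0.3, -1.2], [-0.1, -0.1], [-0.7, -0.1], [-0.3, 0.6], [-0.4, -0.8], [0.3, -0.2], [1.3, -0.0], [0.5, -0.0]]
```

```bash
cat > go.py <<'E'
from h import *
np.set_printoptions(precision=4,suppress=True)
BIN=np.array([.6714,-.043]);BY=-.1496
def binpt(x,y,z):
    c,s=np.cos(BY),np.sin(BY);return np.array([BIN[0]+c*x-s*y,BIN[1]+s*x+c*y,z])
def inbin(p):
    c,s=np.cos(BY),np.sin(BY);d=np.array(p)[:2]-BIN;return np.array([c*d[0]+s*d[1],-s*d[0]+c*d[1],p[2]])
def to(p,yawdeg):
    o=telemetry.get_obs();R=Rn.from_quat(o['ee_rot']);a=np.radians(yawdeg)
    x=np.array([np.cos(a),np.sin(a),0]);z=np.array([0,0,-1.]);G=Rn.from_matrix(np.c_[x,np.cross(z,x),z])
    print('t',o['time'],'shift',R.inv().apply(np.array(p)-o['ee_pos']),'rot',(R.inv()*G).as_rotvec(degrees=True),'bin',inbin(o['ee_pos']),'F',o['ft_force'])
E
python3 -c "
from go import *
to(binpt(-.195,0,.15),81.43)"
```

```text
t 0.8 shift [-0.4269  0.4359  0.0887] rot [ -0.0003  -0.0044 -17.5424] bin [-0.4819  0.5384  0.2387] F [0.0223 0.0387 0.2807]
```

Request:
{"method": "servo_tool", "body": {"series": [[[-0.043, 0.044, 0], [0, 0, -5], -0.5], [[-0.085, 0.087, 0], [0, 0, -10], -0.5], [[-0.128, 0.131, 0], [0, 0, -17.5], -0.5], [[-0.171, 0.174, 0.01], [0, 0, -17.5], -0.5], [[-0.213, 0.218, 0.02], [0, 0, -17.5], -0.5], [[-0.256, 0.262, 0.04], [0, 0, -17.5], -0.5], [[-0.299, 0.305, 0.06], [0, 0, -17.5], -0.5], [[-0.342, 0.349, 0.08], [0, 0, -17.5], -0.5], [[-0.384, 0.392, 0.0887], [0, 0, -17.5], -0.5], [[-0.4269, 0.4359, 0.0887], [0, 0, -17.5], -0.5]]}}

```text
time: 2.05
ee_pos: [0.4781, -0.0129, 0.1494]
ee_rot: [0.758, 0.652, -0.0, -0.0]
ft_force: [1.4, -0.4, 0.7]
finger_gap: 0.255
```

```bash
python3 - <<'E'
from go import *
to(binpt(-.195,0,.15),81.43);print(telemetry.get_obs()['finger_gap'],telemetry.get_obs()['qpos'])
for c,(x,y,w,h) in dict(side=(260,100,160,120),top=(280,140,160,120)).items():
    f=vision.grab_frame(c);cv2.imwrite(f'pics/{c}1.png',cv2.resize(f['img'][y:y+h,x:x+w],None,fx=5,fy=5,interpolation=cv2.INTER_CUBIC))
to(binpt(-.195,0,.15),81.43)
E
```

```text
t 2.05 shift [-0.001   0.0006 -0.0006] rot [-0.0321 -0.0156 -0.0057] bin [-0.1956  0.001   0.1494] F [ 1.4439 -0.3578  0.6533]
0.25484737305640437 [ 0.1281  0.6662 -0.3137  2.0805  0.4442  0.4588  0.8961]
t 2.15 shift [ 0.0066 -0.0017 -0.0005] rot [ 0.0801  0.2768 -0.9075] bin [-0.1934 -0.0066  0.1496] F [-0.1272 -0.1518 -0.2034]
```

View pics/side1.png

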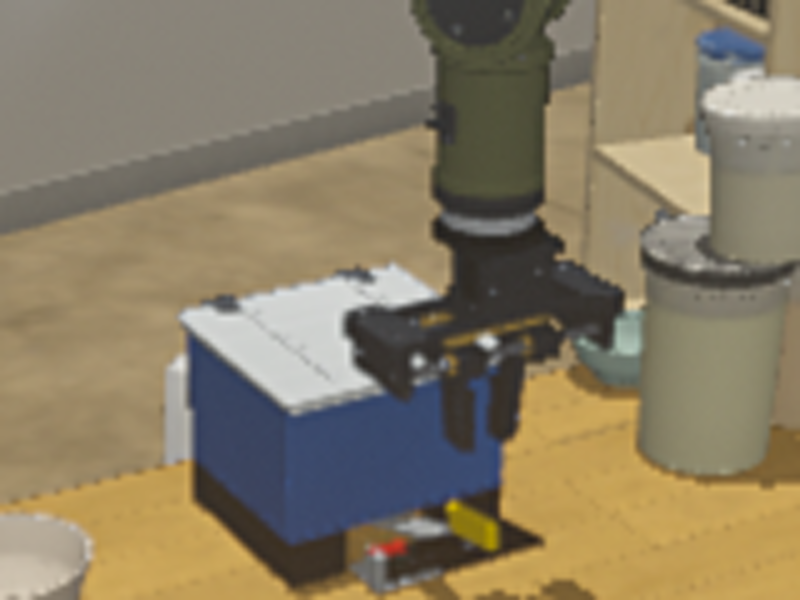

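View pics/top1.png

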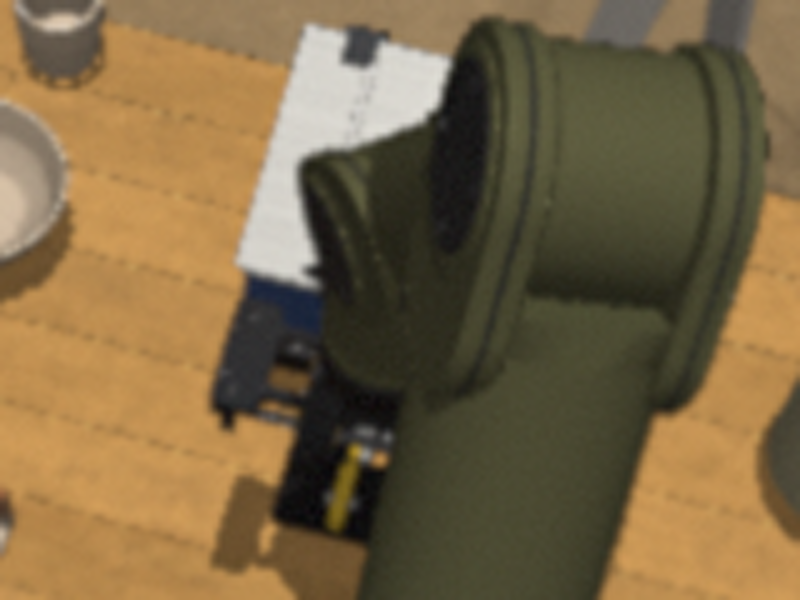

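Request:
{"method": "servo_tool", "body": {"series": [[[0.007, -0.002, 0], [0, 0, 0], -0.5], [[0.007, -0.002, 0.02], [0, 0, 0], -0.5], [[0.007, -0.002, 0.04], [0, 0, 0], -0.5], [[0.007, -0.002, 0.055], [0, 0, 0], -0.5], [[0.007, -0.002, 0.068], [0, 0, 0], -0.5], [[0.007, -0.002, 0.068], [0, 0, 0], -0.5]]}}

```text
time: 2.9
ee_pos: [0.4779, -0.0125, 0.081]
ee_rot: [0.762, 0.647, -0.002, 0.002]
ft_force: [-0.5, -0.8, -0.7]
finger_gap: 0.251
```

```bash
python3 - <<'E'
from go import *
to(binpt(-.195,0,.067),81.43)
c,(x,y,w,h)='side',(300,150,80,60)
f=vision.grab_frame(c);cv2.imwrite(f'pics/{c}2.png',cv2.resize(f['img'][y:y+h,x:x+w],None,fx=10,fy=10,interpolation=cv2.INTER_CUBIC))
E
```

```text
t 2.9 shift [-0.0013  0.0009  0.014 ] rot [-0.001   0.2833 -0.772 ] bin [-0.1959  0.0014  0.081 ] F [-0.5013 -0.7743 -0.6819]
```

View pics/side2.png

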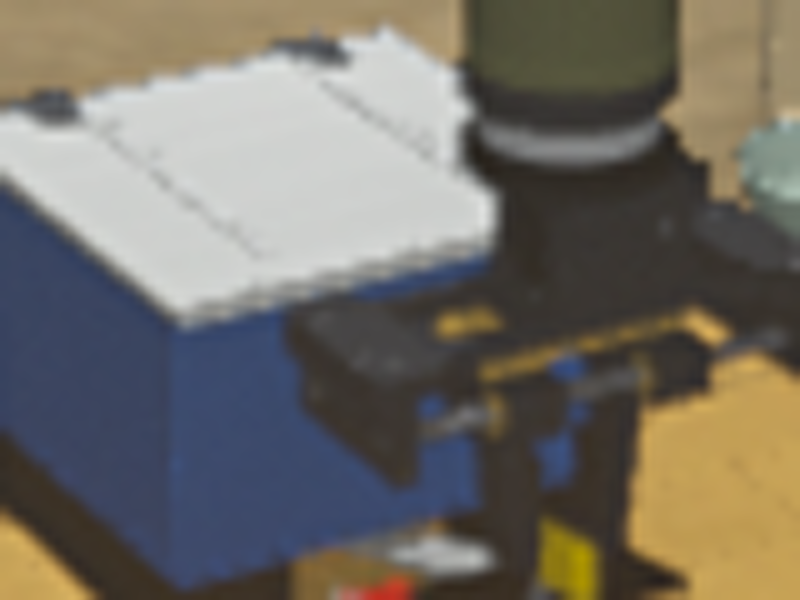

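Request:
{"method": "servo_tool", "body": {"series": [[[-0.001, 0.001, 0.008], [0, 0, -0.8], -0.5], [[-0.001, 0.001, 0.014], [0, 0, -0.8], -0.5], [[-0.001, 0.001, 0.019], [0, 0, -0.8], -0.5], [[-0.001, 0.0, 0.024], [0, 0, -0.8], -0.5], [[-0.001, -0.001, 0.029], [0, 0, -0.8], -0.5], [[-0.001, -0.002, 0.034], [0, 0, -0.8], -0.5], [[-0.001, -0.002, 0.034], [0, 0, -0.8], -0.5]]}}

```text
time: 3.82
ee_pos: [0.4749, -0.0133, 0.0473]
ee_rot: [0.758, 0.652, -0.002, 0.001]
ft_force: [-2.2, 2.5, 7.3]
finger_gap: 0.249
```

Request:
{"method": "servo_tool", "body": {"series": [[[0, -0.001, 0.003], [0, 0, 0], -0.5], [[0, -0.001, 0.005], [0, 0, 0], -0.5], [[0, -0.001, 0.006], [0, 0, 0], -0.5], [[0, -0.001, 0.007], [0, 0, 0], -0.5]]}}

```text
time: 4.32
ee_pos: [0.4738, -0.013, 0.0406]
ee_rot: [0.758, 0.653, -0.002, 0.001]
ft_force: [-2.4, 1.1, 6.4]
finger_gap: 0.251
```

```bash
python3 - <<'E'
from go import *
for i in range(3):
    to(binpt(-.195,0,.067),81.43); vision.grab_frame('side')
E
```

```text
t 4.325 shift [-0.0003  0.0048 -0.0264] rot [-0.0539  0.2739  0.0325] bin [-0.1998  0.0002  0.0406] F [-2.4017  1.0781  6.3915]
t 4.375 shift [-0.0003  0.0048 -0.0265] rot [-0.0574  0.2714  0.0341] bin [-0.1998  0.0002  0.0405] F [-2.1321  0.0306  5.3919]
t 4.425 shift [-0.0003  0.0048 -0.0265] rot [-0.0573  0.2738  0.033 ] bin [-0.1998  0.0002  0.0405] F [-1.874   1.1506  5.5894]
```

Request:
{"method": "servo_tool", "body": {"series": [[[0, -0.0005, 0.001], [0, 0, 0], -0.5], [[0, -0.0005, 0.002], [0, 0, 0], -0.5], [[0, -0.001, 0.003], [0, 0, 0], -0.5]]}}

```text
time: 4.85
ee_pos: [0.4735, -0.0129, 0.038]
ee_rot: [0.758, 0.652, -0.001, 0.002]
ft_force: [0.2, 0.7, 5.2]
finger_gap: 0.249
```

Request:
{"method": "servo_tool", "body": {"series": [[[0, -0.0005, 0.001], [0, 0, 0], -0.5], [[0, -0.0005, 0.002], [0, 0, 0], -0.5]]}}

```text
time: 5.1
ee_pos: [0.4733, -0.0128, 0.0364]
ee_rot: [0.758, 0.652, -0.001, 0.002]
ft_force: [-1.8, 0.6, 5.3]
finger_gap: 0.248
```

Request:
{"method": "servo_tool", "body": {"series": [[[0, -0.0005, 0.001], [0, 0, 0], -0.5], [[0, -0.0005, 0.002], [0, 0, 0], -0.5]]}}

```text
time: 5.35
ee_pos: [0.4732, -0.0128, 0.0347]
ee_rot: [0.758, 0.652, -0.001, 0.002]
ft_force: [-0.3, 0.8, 5.4]
finger_gap: 0.248
```

Request:
{"method": "servo_tool", "body": {"series": [[[0, -0.0005, 0.001], [0, 0, 0], -0.5], [[0, -0.0005, 0.002], [0, 0, 0], -0.5]]}}

```text
time: 5.6
ee_pos: [0.473, -0.0128, 0.0331]
ee_rot: [0.758, 0.652, -0.0, 0.002]
ft_force: [-0.4, 0.5, 6.5]
finger_gap: 0.248
```

Request:
{"method": "servo_tool", "body": {"series": [[[0, -0.0005, 0.001], [0, 0, 0], -0.5], [[0, -0.0005, 0.0015], [0, 0, 0], -0.5]]}}

```text
time: 5.85
ee_pos: [0.473, -0.0128, 0.0323]
ee_rot: [0.758, 0.652, 0.0, 0.003]
ft_force: [-2.5, -0.3, 12.1]
finger_gap: 0.25
```

Request:
{"method": "servo_tool", "body": {"series": [[[0, -0.0005, 0.001], [0, 0, 0], -0.5]]}}

```text
time: 5.98
ee_pos: [0.4729, -0.0128, 0.0322]
ee_rot: [0.758, 0.652, 0.001, 0.003]
ft_force: [-1.8, 0.3, 13.6]
finger_gap: 0.252
```

Request:
{"method": "servo_tool", "body": {"series": [[[0.003, 0, 0.0007], [0, 0, 0], -0.5], [[0.006, 0, 0.0007], [0, 0, 0], -0.5], [[0.009, 0, 0.0007], [0, 0, 0], -0.5], [[0.012, 0, 0.0007], [0, 0, 0], -0.5]]}}

```text
time: 6.48
ee_pos: [0.474, -0.0057, 0.0324]
ee_rot: [0.76, 0.65, -0.002, 0.006]
ft_force: [-1.9, -8.2, 11.1]
finger_gap: 0.248
```

```bash
cat > look.py <<'E'
from go import *
import sys
n,c,x,y,w,h=sys.argv[1],sys.argv[2],*map(int,sys.argv[3:7])
to(binpt(-.195,0,.067),81.43)
f=vision.grab_frame(c);k=800/w
cv2.imwrite(f'pics/{n}.png',cv2.resize(f['img'][y:y+h,x:x+w],None,fx=k,fy=k,interpolation=cv2.INTER_CUBIC))
E
python3 look.py s3 side 280 90 160 120
```

```text
t 6.475 shift [-0.0078  0.006  -0.0345] rot [ 0.3326  0.58   -0.3438] bin [-0.2007  0.0075  0.0324] F [-1.901  -8.1884 11.1257]
```

View pics/s3.png

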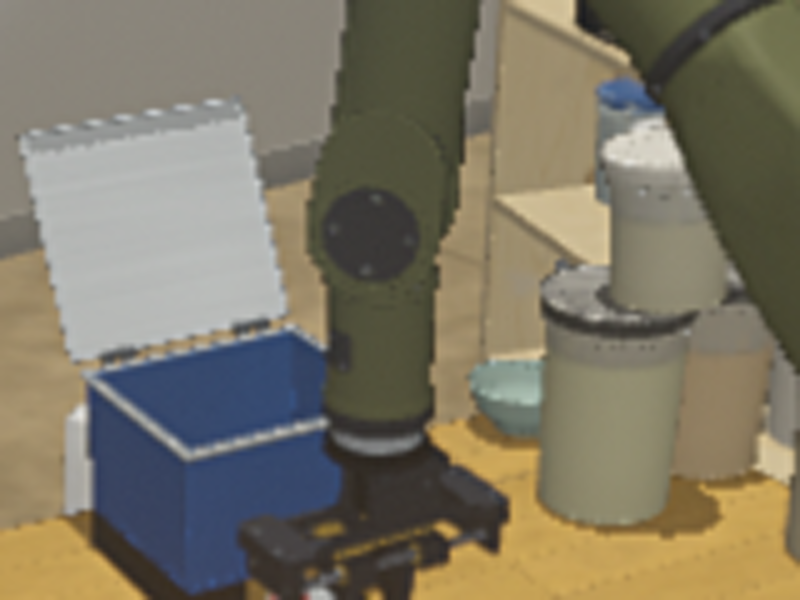

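Request:
{"method": "servo_tool", "body": {"series": [[[0.006, 0, -0.0002], [0, 0, 0], -0.5], [[0.008, 0, -0.0002], [0, 0, 0], -0.5]]}}

```text
time: 6.78
ee_pos: [0.475, 0.0016, 0.0329]
ee_rot: [0.76, 0.65, -0.003, 0.006]
ft_force: [-1.9, -2.4, 5.6]
finger_gap: 0.251
```

Request:
{"method": "servo_tool", "body": {"series": [[[0.003, 0, 0.0005], [0, 0, 0], -0.5], [[0.006, 0, 0.0007], [0, 0, 0], -0.5], [[0.008, 0, 0.0007], [0, 0, 0], -0.5]]}}

```text
time: 7.15
ee_pos: [0.4759, 0.0068, 0.0327]
ee_rot: [0.761, 0.649, -0.004, 0.007]
ft_force: [-1.4, -4.5, 7.8]
finger_gap: 0.245
```

Request:
{"method": "servo_tool", "body": {"series": [[[0.004, 0, 0.0005], [0, 0, 0], -0.5], [[0.007, 0, 0.0005], [0, 0, 0], -0.5], [[0.009, 0, 0.0005], [0, 0, 0], -0.5]]}}

```text
time: 7.52
ee_pos: [0.4768, 0.0126, 0.0327]
ee_rot: [0.762, 0.647, -0.006, 0.008]
ft_force: [-2.1, -5.2, 10.0]
finger_gap: 0.245
```

```bash
python3 look.py s4 side 320 170 80 60
```

```text
t 7.525 shift [-0.0265  0.0062 -0.0337] rot [ 0.2846  1.1569 -0.7544] bin [-0.2007  0.0259  0.0327] F [-2.1292 -5.2478 10.0324]
```

View pics/s4.png

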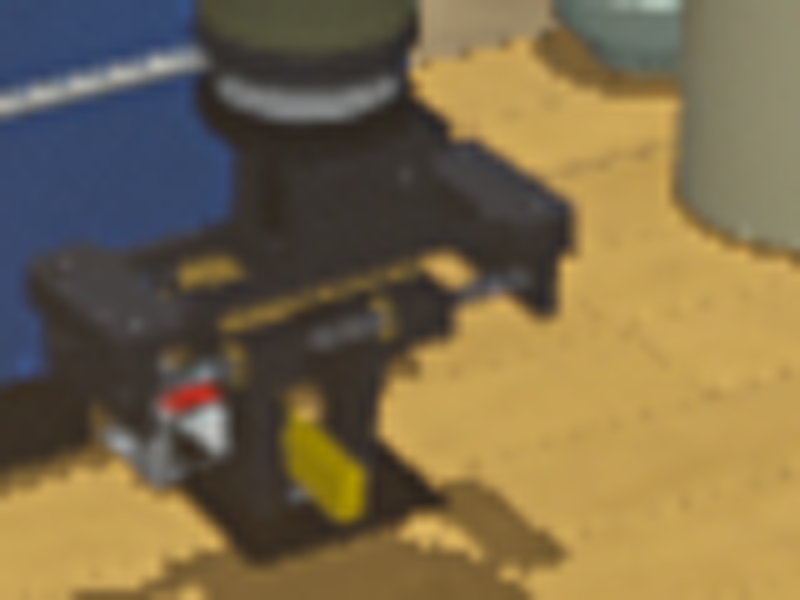

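Request:
{"method": "servo_tool", "body": {"series": [[[0.003, 0, 0.0005], [0, 0, 0.4], -0.5], [[0.005, 0, 0.0005], [0, 0, 0.4], -0.5]]}}

```text
time: 7.82
ee_pos: [0.477, 0.0143, 0.0328]
ee_rot: [0.766, 0.643, -0.008, 0.01]
ft_force: [-2.2, -6.5, 9.2]
finger_gap: 0.249
```

Request:
{"method": "servo_tool", "body": {"series": [[[0.004, 0, 0.0005], [0, 0, -1], -0.5], [[0.006, 0, 0.0005], [0, 0, -1], -0.5]]}}

```text
time: 8.07
ee_pos: [0.4775, 0.0163, 0.0328]
ee_rot: [0.761, 0.648, -0.01, 0.012]
ft_force: [-1.3, -7.9, 10.0]
finger_gap: 0.25
```

```bash
python3 look.py s5 side 320 170 80 60
```

```text
t 8.075 shift [-0.0307  0.006  -0.0332] rot [ 0.2191  1.7725 -0.6012] bin [-0.2006  0.0297  0.0328] F [-1.3217 -7.8842  9.9986]
```

View pics/s5.png

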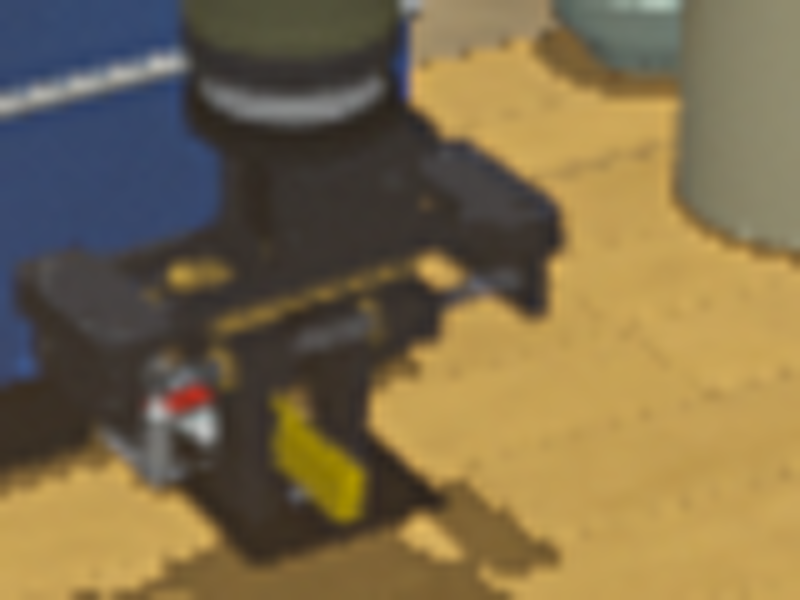

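Request:
{"method": "servo_tool", "body": {"series": [[[-0.001, 0, -0.002], [0, 0, 0], -0.5], [[-0.004, 0, -0.006], [0, 1, 0], -0.5], [[-0.005, 0, -0.012], [0, 1.8, -0.6], -0.5], [[-0.005, 0, -0.03], [0, 1.8, -0.6], -0.5], [[-0.005, 0, -0.06], [0, 1.8, -0.6], -0.5], [[-0.005, 0, -0.09], [0, 1.8, -0.6], -0.5], [[-0.005, 0, -0.12], [0, 1.8, -0.6], 0.3]]}}

```text
time: 9.0
ee_pos: [0.477, 0.0152, 0.1542]
ee_rot: [0.758, 0.652, 0.002, 0.001]
ft_force: [0.9, -0.4, 0.6]
finger_gap: 0.34
```

```bash
python3 look.py s6 side 280 90 160 120; python3 -c "
from go import *
a=np.radians(-20.06);t=np.array([.4505,.2214])+.009*np.array([np.cos(a),np.sin(a)])
print(t);to([*t,.15],69.94)"
```

```text
t 9.0 shift [-0.0287  0.0055  0.0872] rot [ 0.2531 -0.087   0.0159] bin [-0.2009  0.0286  0.1542] F [ 0.9378 -0.3921  0.5861]
[0.459  0.2183]
t 9.05 shift [ 0.1975 -0.0498  0.0072] rot [ 0.5335 -0.22   11.5061] bin [-0.1992  0.0292  0.1572] F [ 0.8252 -0.2079  1.9682]
```

View pics/s6.png

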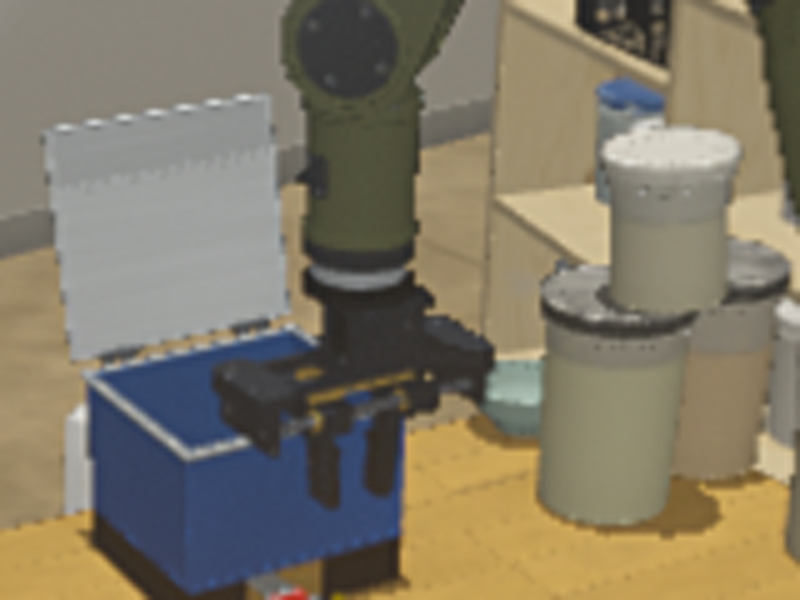

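The lid stands up by itself (latched). On to the tile.

Request:
{"method": "servo_tool", "body": {"series": [[[0.05, -0.013, 0], [0.5, -0.2, 6], 0.4], [[0.1, -0.025, 0], [0.5, -0.2, 11.5], 0.4], [[0.145, -0.037, 0], [0.5, -0.2, 11.5], 0.4], [[0.18, -0.046, 0.005], [0.5, -0.2, 11.5], 0.4], [[0.1975, -0.05, 0.007], [0.5, -0.2, 11.5], 0.4], [[0.1975, -0.05, 0.03], [0.5, -0.2, 11.5], 0.4], [[0.1975, -0.05, 0.05], [0.5, -0.2, 11.5], 0.4], [[0.1975, -0.05, 0.05], [0.5, -0.2, 11.5], 0.4]]}}

```text
time: 10.05
ee_pos: [0.4587, 0.2168, 0.1062]
ee_rot: [0.82, 0.573, -0.001, 0.0]
ft_force: [-0.5, 0.2, -0.7]
finger_gap: 0.699
```

```bash
python3 look.py s7 side 255 190 100 75;python3 look.py t7 top 230 190 100 75;python3 -c "
from go import *
to([.459,.2183,.022],69.94)"
```

```text
t 10.05 shift [-0.2097  0.0981  0.0396] rot [ -0.0734   0.1372 -11.5549] bin [-0.249   0.2252  0.1062] F [-0.4949  0.1902 -0.7079]
t 10.1 shift [-0.2104  0.0977  0.0402] rot [ -0.0098   0.0596 -11.5543] bin [-0.2486  0.2257  0.107 ] F [0.1866 0.1489 0.3124]
t 10.15 shift [ 0.0004 -0.0008  0.0855] rot [ 0.036  -0.0067 -0.0626] bin [-0.2483  0.2262  0.1075] F [-0.6292  0.302  -0.4939]
```

View pics/s7.png

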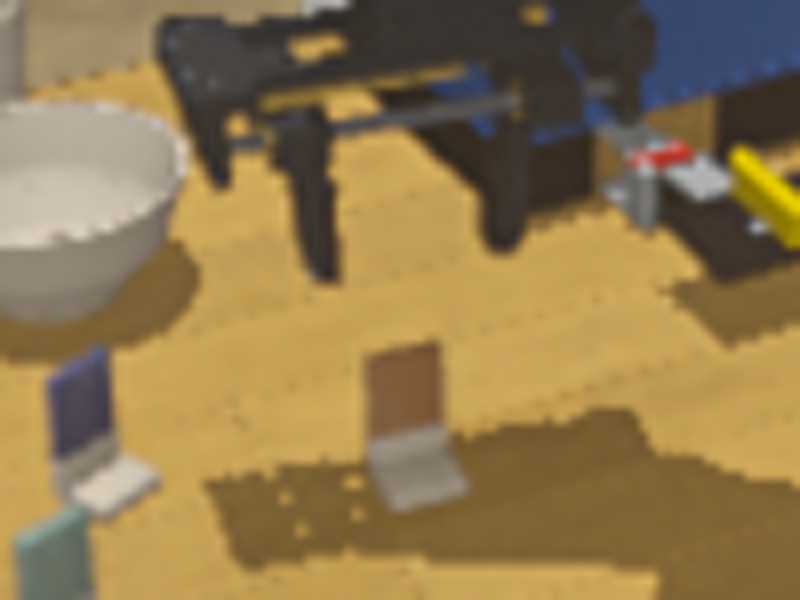

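View pics/t7.png

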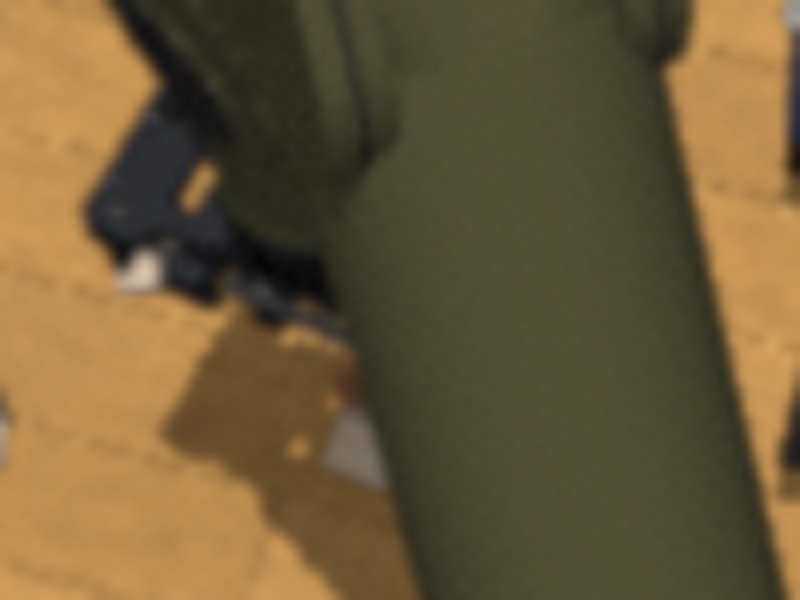

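Request:
{"method": "servo_tool", "body": {"series": [[[0, 0, 0.025], [0, 0, 0], 0.4], [[0, 0, 0.05], [0, 0, 0], 0.4], [[0, 0, 0.07], [0, 0, 0], 0.4], [[0, 0, 0.084], [0, 0, 0], 0.4], [[0, 0, 0.085], [0, 0, 0], 0.4], [[0, 0, 0.086], [0, 0, 0], -1], [[0, 0, 0.086], [0, 0, 0], -1], [[0, 0, 0.086], [0, 0, 0], -1], [[0, 0, 0.086], [0, 0, 0], -1]]}}

```text
time: 11.28
ee_pos: [0.46, 0.2179, 0.022]
ee_rot: [0.82, 0.573, 0.001, 0.0]
ft_force: [0.6, -0.1, 4.1]
finger_gap: 0.382
```

```bash
python3 look.py s8 side 255 190 100 75;python3 -c "
from go import *
to(binpt(-.01,0,.115),81.43)"
```

```text
t 11.275 shift [-0.2112  0.0972 -0.045 ] rot [  0.0865  -0.0498 -11.5525] bin [-0.2479  0.2265  0.022 ] F [ 0.5741 -0.079   4.1487]
t 11.325 shift [-0.1741  0.2786 -0.0928] rot [  0.0834  -0.0494 -11.5546] bin [-0.2479  0.2265  0.022 ] F [ 0.4181 -0.1767  5.0091]
```

View pics/s8.png

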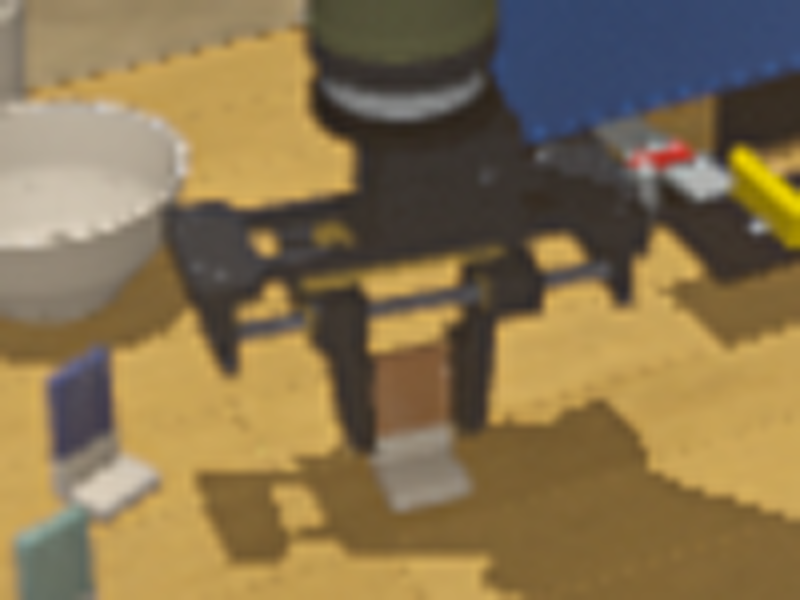

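Request:
{"method": "servo_tool", "body": {"series": [[[0, 0, -0.03], [0, 0, 0], -1], [[0, 0, -0.08], [0, 0, 0], -1], [[0, 0, -0.14], [0, 0, 0], -1], [[0, 0, -0.19], [0, 0, 0], -1], [[-0.02, 0.03, -0.225], [0, 0, -4], -1], [[-0.05, 0.073, -0.233], [0, 0, -8], -1], [[-0.08, 0.117, -0.233], [0, 0, -11.5], -1], [[-0.11, 0.16, -0.233], [0, 0, -11.5], -1], [[-0.14, 0.204, -0.233], [0, 0, -11.5], -1], [[-0.16, 0.233, -0.233], [0, 0, -11.5], -1]]}}

```text
time: 12.58
ee_pos: [0.6239, -0.016, 0.2545]
ee_rot: [0.759, 0.651, -0.0, 0.001]
ft_force: [-1.0, 0.7, -1.0]
finger_gap: 0.387
```

```bash
python3 look.py s9 side 250 60 200 150;python3 -c "
from go import *
to(binpt(-.03,0,.125),81.43)"
```

```text
t 12.575 shift [-0.02   -0.1441  0.1874] rot [ 0.0448  0.0472 -0.2265] bin [-0.051   0.0196  0.2545] F [-1.0225  0.726  -1.0214]
t 12.625 shift [-0.0141  0.0175  0.1294] rot [ 0.2184  0.2378 -0.5434] bin [-0.0479  0.0148  0.2543] F [ 2.8551 -3.5088 -0.3846]
```

View pics/s9.png

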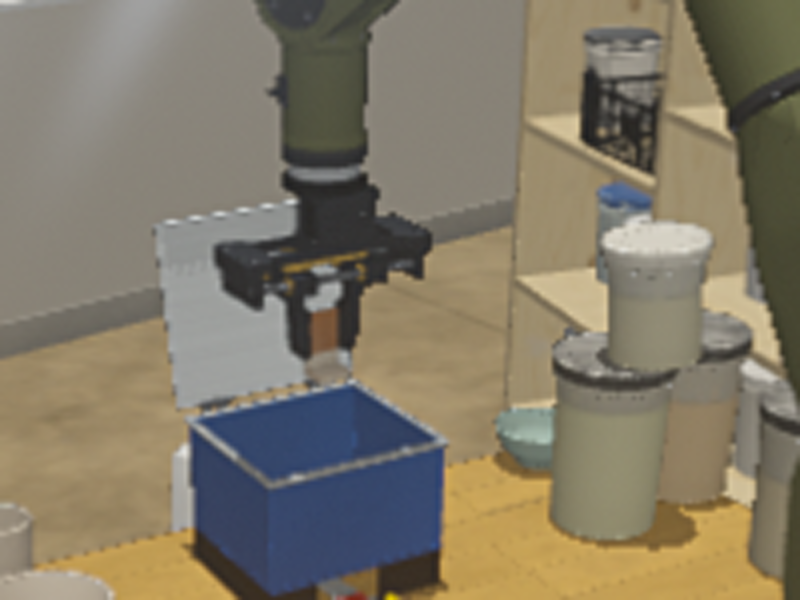

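Request:
{"method": "servo_tool", "body": {"series": [[[-0.013, 0.015, 0.01], [0, 0, -0.5], -1], [[-0.013, 0.015, 0.05], [0, 0, -0.5], -1], [[-0.013, 0.015, 0.09], [0, 0, -0.5], -1], [[-0.013, 0.015, 0.12], [0, 0, -0.5], -1], [[-0.013, 0.015, 0.13], [0, 0, -0.5], -1], [[-0.013, 0.015, 0.13], [0, 0, -0.5], -1], [[-0.013, 0.015, 0.13], [0, 0, -0.5], 0.2], [[-0.013, 0.015, 0.13], [0, 0, -0.5], 0.4], [[-0.013, 0.015, 0.13], [0, 0, -0.5], 0.4]]}}

```text
time: 13.75
ee_pos: [0.6399, -0.0371, 0.1252]
ee_rot: [0.758, 0.652, 0.0, 0.003]
ft_force: [1.0, 0.6, 0.2]
finger_gap: 0.692
```

Request:
{"method": "servo_tool", "body": {"series": [[[0, 0, -0.02], [0, 0, 0], 0.4], [[0, 0, -0.06], [0, 0, 0], 0.4], [[0, 0, -0.1], [0, 0, 0], 0.4], [[0, -0.01, -0.13], [0, 0, 0], 0.2], [[0, -0.05, -0.14], [0, 0, 0], 0], [[0, -0.09, -0.14], [0, 0, 0], -0.5], [[0, -0.13, -0.14], [0, 0, 0], -0.5], [[0, -0.15, -0.14], [0, 0, 0], -0.5], [[0, -0.165, -0.13], [0, 0, 0], -0.5], [[0, -0.17, -0.12], [0, 0, 0], -0.5]]}}

```text
time: 15.0
ee_pos: [0.4707, -0.011, 0.2445]
ee_rot: [0.758, 0.652, 0.0, 0.004]
ft_force: [0.1, -0.6, -0.6]
finger_gap: 0.252
```

```bash
python3 look.py s10 side 290 120 110 100;python3 look.py t10 top 300 130 140 105;python3 -c "
from go import *
to(binpt(-.2,.020,.067),81.43)"
```

```text
t 15.0 shift [-0.001   0.0071  0.1776] rot [ 0.3427  0.2399 -0.0325] bin [-0.2032  0.0017  0.2445] F [ 0.1156 -0.6278 -0.571 ]
t 15.05 shift [-0.0007  0.0085  0.1763] rot [ 0.1881  0.2645 -0.0297] bin [-0.2041  0.0015  0.2432] F [-1.3623  0.047  -1.1196]
t 15.1 shift [0.0192 0.0027 0.1766] rot [ 0.208   0.2575 -0.0346] bin [-0.2033  0.0016  0.2437] F [ 0.5098  0.4189 -0.1791]
```

View pics/s10.png

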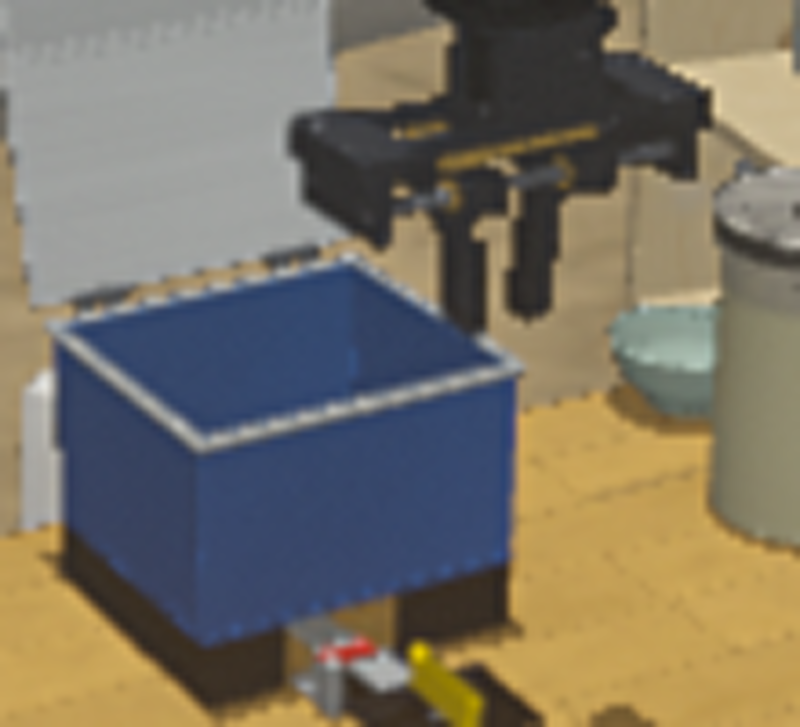

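View pics/t10.png

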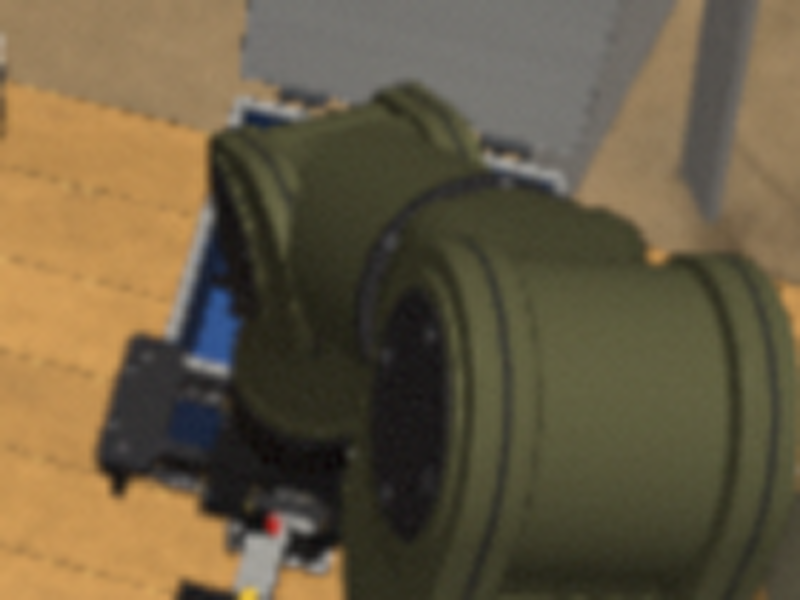

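Request:
{"method": "servo_tool", "body": {"series": [[[0.019, 0.002, 0.05], [0.2, 0.2, 0], -0.5], [[0.019, 0.002, 0.1], [0.2, 0.2, 0], -0.5], [[0.019, 0.002, 0.14], [0.2, 0.2, 0], -0.5], [[0.019, 0.002, 0.165], [0.2, 0.2, 0], -0.5], [[0.019, 0.002, 0.18], [0.2, 0.2, 0], -0.5], [[0.019, 0.002, 0.185], [0.2, 0.2, 0], -0.5], [[0.019, 0.002, 0.185], [0.2, 0.2, 0], -0.5]]}}

```text
time: 15.98
ee_pos: [0.4766, 0.0065, 0.0586]
ee_rot: [0.758, 0.652, -0.0, 0.001]
ft_force: [-0.1, 0.7, -0.1]
finger_gap: 0.253
```

```bash
python3 look.py s11 side 320 170 80 60;python3 -c "
from go import *
to(binpt(-.2,.020,.037),81.43)"
```

```text
t 15.975 shift [-0.0199  0.005  -0.0084] rot [ 0.0384  0.0565 -0.0333] bin [-0.2     0.0199  0.0586] F [-0.0719  0.6941 -0.121 ]
t 16.025 shift [ 0.0001 -0.0001  0.0219] rot [ 0.0692  0.042  -0.0368] bin [-0.1999  0.0199  0.0589] F [-0.3822  0.3998  1.2718]
```

View pics/s11.png

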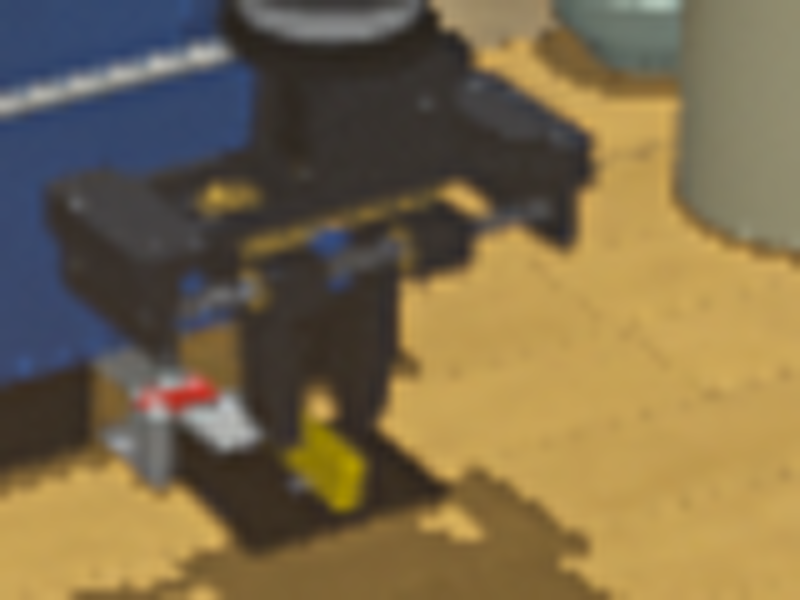

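Request:
{"method": "servo_tool", "body": {"series": [[[0, 0, 0.006], [0, 0, 0], -0.5], [[0, 0, 0.012], [0, 0, 0], -0.5], [[0, 0, 0.018], [0, 0, 0], -0.5], [[0, 0, 0.02], [0, 0, 0], -0.5]]}}

```text
time: 16.52
ee_pos: [0.4764, 0.0065, 0.0384]
ee_rot: [0.758, 0.652, -0.0, 0.001]
ft_force: [-0.2, -1.0, -0.2]
finger_gap: 0.252
```

Request:
{"method": "servo_tool", "body": {"series": [[[0, 0, 0.0015], [0, 0, 0], -0.5], [[0, 0, 0.003], [0, 0, 0], -0.5]]}}

```text
time: 16.77
ee_pos: [0.4762, 0.0061, 0.0356]
ee_rot: [0.758, 0.652, -0.0, 0.001]
ft_force: [-2.3, 0.0, 5.3]
finger_gap: 0.252
```

Request:
{"method": "servo_tool", "body": {"series": [[[0, 0, 0.0015], [0, 0, 0], -0.5], [[0, 0, 0.0025], [0, 0, 0], -0.5]]}}

```text
time: 17.02
ee_pos: [0.476, 0.006, 0.0335]
ee_rot: [0.758, 0.652, -0.001, 0.001]
ft_force: [-1.3, -1.2, 6.0]
finger_gap: 0.253
```

Request:
{"method": "servo_tool", "body": {"series": [[[0, 0, 0.001], [0, 0, 0], -0.5]]}}

```text
time: 17.15
ee_pos: [0.4759, 0.006, 0.0329]
ee_rot: [0.758, 0.652, -0.001, 0.001]
ft_force: [-0.1, 0.2, 6.7]
finger_gap: 0.251
```

Request:
{"method": "servo_tool", "body": {"series": [[[-0.001, 0, 0.001], [0, 0, 0], -0.5], [[-0.004, 0, 0.001], [0, 0, 0], -0.5], [[-0.008, 0, 0.001], [0, 0, 0], -0.5], [[-0.011, 0, 0.001], [0, 0, 0], -0.5]]}}

```text
time: 17.65
ee_pos: [0.4748, -0.0019, 0.0326]
ee_rot: [0.757, 0.654, 0.002, 0.0]
ft_force: [-2.0, 5.6, 9.0]
finger_gap: 0.251
```

Request:
{"method": "servo_tool", "body": {"series": [[[-0.004, 0, 0.0005], [0, 0, 0], -0.5], [[-0.007, 0, 0.0005], [0, 0, 0], -0.5], [[-0.01, 0, 0.0005], [0, 0, 0], -0.5]]}}

```text
time: 18.02
ee_pos: [0.4737, -0.0096, 0.0327]
ee_rot: [0.756, 0.655, 0.003, -0.001]
ft_force: [-1.8, 5.1, 7.5]
finger_gap: 0.248
```

Request:
{"method": "servo_tool", "body": {"series": [[[-0.004, 0, 0.0005], [0, 0, 0], -0.5], [[-0.007, 0, 0.0005], [0, 0, 0], -0.5], [[-0.01, 0, 0.0005], [0, 0, 0], -0.5]]}}

```text
time: 18.4
ee_pos: [0.4727, -0.0172, 0.0328]
ee_rot: [0.755, 0.656, 0.005, -0.001]
ft_force: [-0.9, 5.7, 6.9]
finger_gap: 0.252
```

```bash
python3 look.py s12 side 320 170 80 60
```

```text
t 18.4 shift [ 0.0044  0.0056 -0.0342] rot [ 0.2852 -0.5477  0.4887] bin [-0.2004 -0.0041  0.0328] F [-0.8632  5.7171  6.8899]
```

View pics/s12.png

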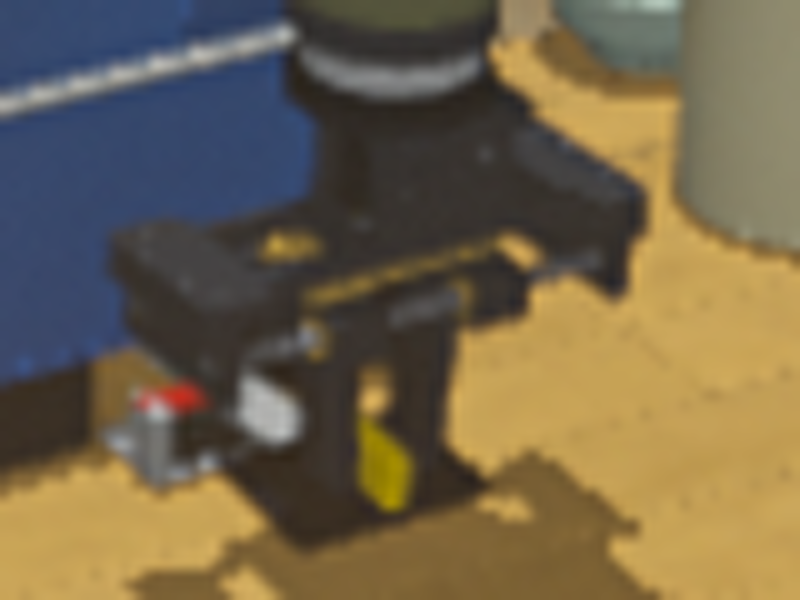

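Nearly back; keep pushing right until the stop.

Request:
{"method": "servo_tool", "body": {"series": [[[-0.004, 0, 0.0007], [0, 0, 0.3], -0.5], [[-0.007, 0, 0.0007], [0, 0, 0.3], -0.5]]}}

```text
time: 18.7
ee_pos: [0.4729, -0.0211, 0.0327]
ee_rot: [0.756, 0.655, 0.008, -0.002]
ft_force: [-0.6, 6.9, 8.8]
finger_gap: 0.249
```

Request:
{"method": "servo_tool", "body": {"series": [[[-0.004, 0, 0.0006], [0, 0, 0.3], -0.5], [[-0.006, 0, 0.0006], [0, 0, 0.3], -0.5]]}}

```text
time: 18.95
ee_pos: [0.4729, -0.0227, 0.0327]
ee_rot: [0.756, 0.655, 0.011, -0.003]
ft_force: [-1.8, 10.3, 7.6]
finger_gap: 0.251
```

```bash
python3 look.py s13 side 320 170 80 60
```

```text
t 18.95 shift [ 0.0102  0.0047 -0.034 ] rot [ 0.5736 -1.2254  0.3716] bin [-0.1993 -0.0095  0.0327] F [-1.8419 10.3256  7.6253]
```

View pics/s13.png

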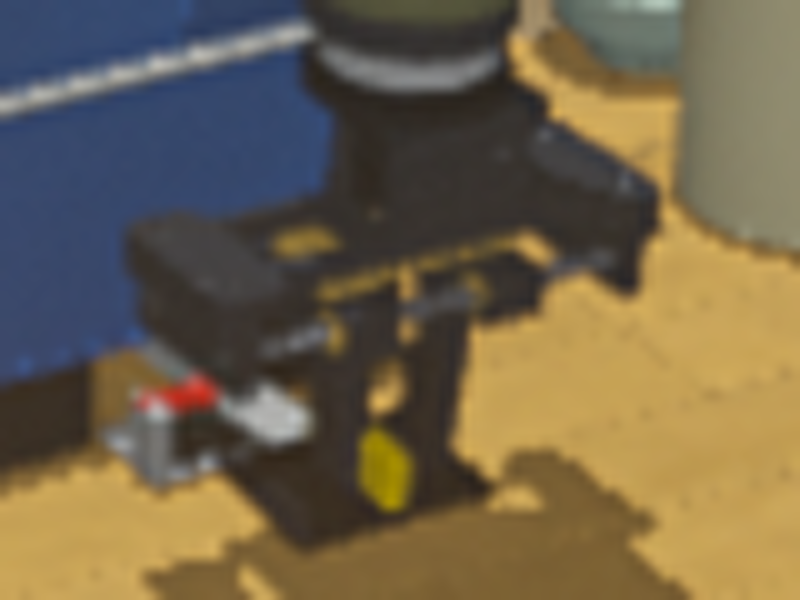

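Request:
{"method": "servo_tool", "body": {"series": [[[0, 0, -0.002], [0, 0, 0], -0.5], [[0.001, 0.001, -0.005], [0, 0, 0], -0.5], [[0.001, 0.002, -0.008], [0, 0, 0], -0.5], [[0.001, 0.002, -0.011], [0, 0, 0], -0.5], [[0.001, 0.003, -0.014], [0, 0, 0], -0.5], [[0.001, 0.003, -0.017], [0, 0, 0], -0.5], [[0.001, 0.004, -0.02], [0, 0, 0], -0.5], [[0.001, 0.004, -0.022], [0, 0, 0], -0.5]]}}

```text
time: 20.0
ee_pos: [0.4771, -0.0216, 0.0552]
ee_rot: [0.755, 0.655, 0.012, -0.003]
ft_force: [0.5, 4.4, 4.8]
finger_gap: 0.25
```

```bash
python3 look.py s14 side 280 90 160 120
```

```text
t 20.0 shift [ 0.0081  0.0005 -0.0116] rot [ 0.6227 -1.3323  0.4481] bin [-0.1953 -0.0078  0.0552] F [0.4707 4.394  4.849 ]
```

View pics/s14.png

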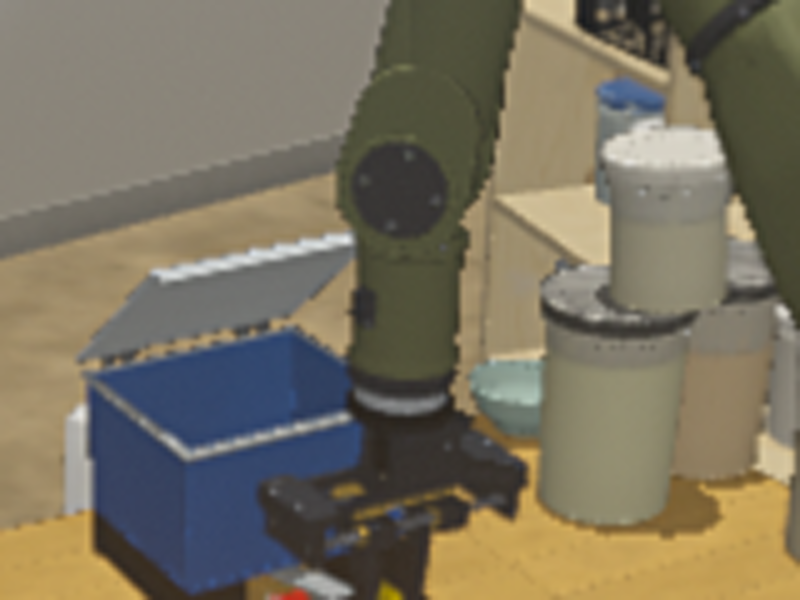

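Following down smoothly; the lid is at about 0.6 rad. Continue slower.

Request:
{"method": "servo_tool", "body": {"series": [[[0.001, 0, -0.002], [0, 0, 0], -0.5], [[0.002, 0.001, -0.004], [0, 0, 0], -0.5], [[0.003, 0.001, -0.006], [0, 0, 0], -0.5], [[0.003, 0.001, -0.008], [0, 0, 0], -0.5], [[0.003, 0.001, -0.01], [0, 0, 0], -0.5], [[0.003, 0.001, -0.012], [0, 0, 0], -0.5], [[0.003, 0.001, -0.014], [0, 0, 0], -0.5], [[0.003, 0.001, -0.016], [0, 0, 0], -0.5]]}}

```text
time: 21.05
ee_pos: [0.4771, -0.0193, 0.0712]
ee_rot: [0.755, 0.655, 0.011, -0.004]
ft_force: [0.6, 0.7, -0.2]
finger_gap: 0.25
```

```bash
python3 look.py s15 side 280 90 160 120
```

```text
t 21.05 shift [0.0054 0.0006 0.0043] rot [ 0.4974 -1.2881  0.4424] bin [-0.1956 -0.0055  0.0712] F [ 0.6372  0.6623 -0.1558]
```

View pics/s15.png

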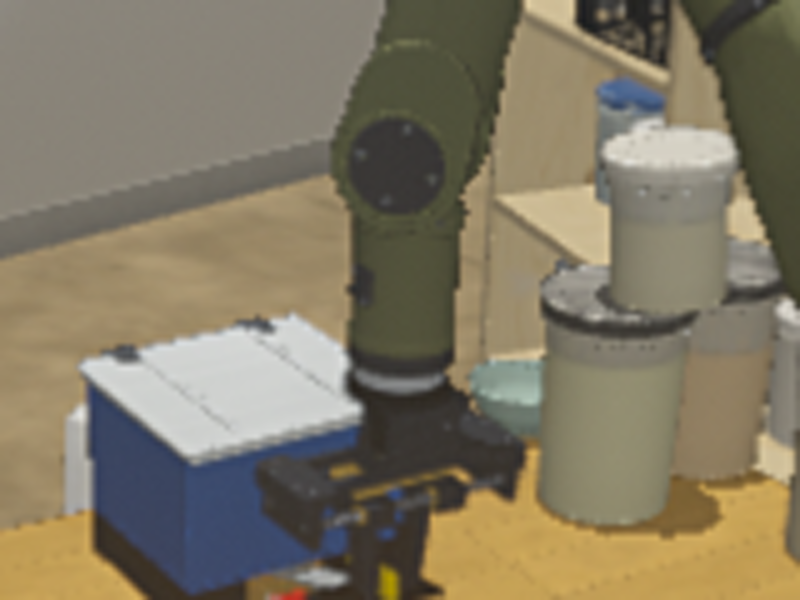

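Lid is shut and contact is lost. Center and rise clear of the rib, then check.

Request:
{"method": "servo_tool", "body": {"series": [[[0.002, 0, -0.008], [0, -0.6, 0], -0.5], [[0.002, 0, -0.025], [0, -1.2, 0.4], -0.5], [[0.002, 0, -0.06], [0, -1.2, 0.4], -0.5], [[0.002, 0, -0.1], [0, -1.2, 0.4], -0.5], [[0.02, -0.03, -0.14], [0, -1.2, 0.4], -0.5], [[0.06, -0.05, -0.16], [0, -1.2, 0.4], -0.5], [[0.11, -0.05, -0.17], [0, -1.2, 0.4], -0.5], [[0.15, -0.05, -0.17], [0, -1.2, 0.4], -0.5], [[0.17, -0.05, -0.17], [0, -1.2, 0.4], -0.5], [[0.17, -0.05, -0.17], [0, -1.2, 0.4], -0.5]]}}

```text
time: 22.35
ee_pos: [0.4486, 0.1537, 0.2447]
ee_rot: [0.757, 0.654, 0.003, 0.003]
ft_force: [-0.2, -0.4, -1.1]
finger_gap: 0.249
```

```bash
python3 look.py s16 side 250 130 200 150; python3 look.py t16 top 200 130 200 150; python3 - <<'E'
import cv2,numpy as np
a=cv2.imread('pics/side0.png')[150:230,290:400];
from h import *
b=vision.grab_frame('side')['img'][150:230,290:400]
cv2.imwrite('pics/cmp.png',cv2.resize(np.vstack([a,b]),None,fx=3.7,fy=3.7,interpolation=cv2.INTER_CUBIC))
E
```

```text
t 22.35 shift [-0.1617  0.0525  0.178 ] rot [ 0.4487 -0.0725  0.2311] bin [-0.2496  0.1613  0.2447] F [-0.1761 -0.4    -1.0659]
t 22.4 shift [-0.1596  0.0528  0.1779] rot [0.4257 0.0091 0.1061] bin [-0.2494  0.1596  0.2445] F [ 0.7274 -0.3139 -0.7848]
```

View pics/s16.png

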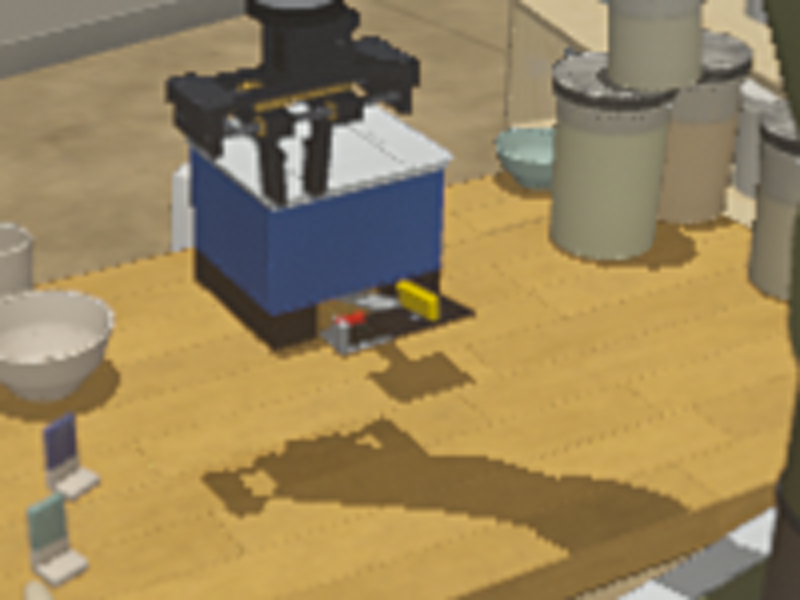

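View pics/t16.png

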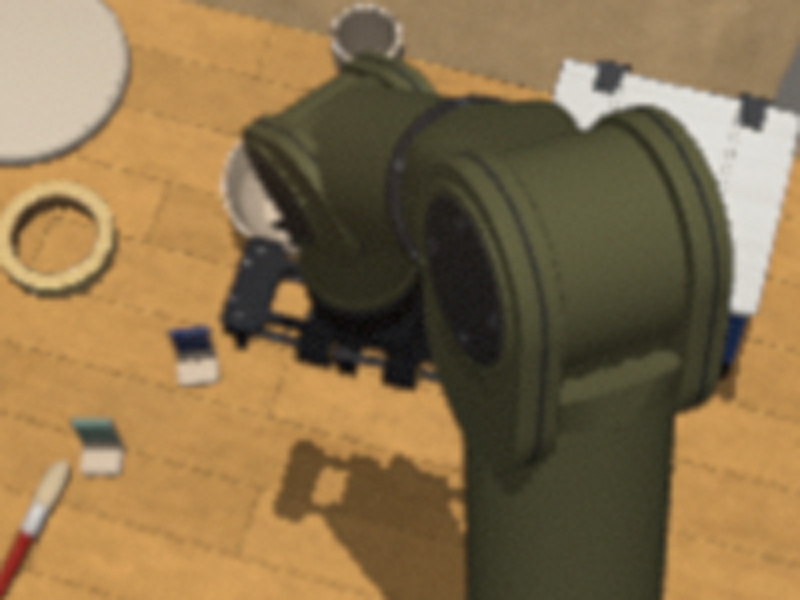

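View pics/cmp.png

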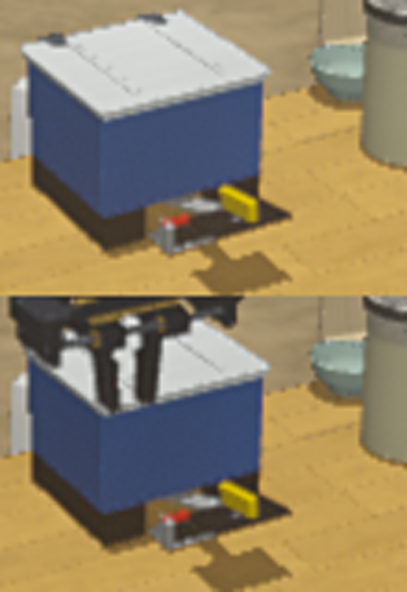

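```bash
python3 -c "
from h import *
print(robot.job_done())"
```

```text
the job is handed in; nothing more can be done
None
```

I carried out every step and handed the job in at about 22.5 s; the hand-in gave no verdict.

- **Latching:** I pressed the pedal onto its pad, which I felt at a tread height of about 32 mm. I slid it left to its stop, and the lid then stood open by itself with the gripper clear.
- **Tile:** I gripped the orange tile across its width and let it go inside the bin, with its underside about 100 mm above the table.
- **Closing:** I pressed the pedal to the pad again, slid it back to the right-hand stop and eased it up until contact was lost. The lid closed gradually.
- **Forces:** The highest readings I took during pedal work were about 14 N on the pad and about 13 N combined while sliding. I only sampled between moves, so brief peaks would not show.

In the last pictures the lid is shut and the pedal and its rib look the same as in the starting picture. The green tile, blue tile and brush look unmoved, but I compared them by eye and did not measure them. The orange tile is gone from the table and from the fingers, and the arm is clear of everything.

I never saw the tile inside the bin, because the walls and the arm hid the floor. That it lies there rests on where I released it and on the empty gripper afterwards. None of the checks I made failed or disagreed.

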